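Clamp the jet fuselage with the ball knob for spraying

ROBOT

A 7-joint arm with a two-finger parallel gripper is mounted at the origin on the work surface. World frame = base frame: x ahead of the robot, y to its left, z up, the work surface at z = 0. Lengths are in m, angles in rad, forces in N, time in s.
With the tool pointing down it reaches from about 0.4 to 0.85 m from the base axis. Payload 4.5 kg.
Tool frame: the origin (TCP) lies on the mounting face of the last link; the fingertips stand 173 mm ahead of it and the grasp point (between the pads) lies 155 mm ahead of it; z points along the fingers, y is the line along which they close (so a half turn about z gives the same grasp; the last joint's range is limited). The gripper opens to 85 mm and grips with 20 to 120 N. Pads are 22 mm wide; open, the fingers measure 114 mm over their backs; the gripper's body (76 mm by 85 mm) begins 54 mm behind the grasp point. The pads swing forward as they close: fully open they stand 13 mm farther back than shut.
Start: joints at [1.292, 0.689, -0.195, 1.565, 0.157, 0.902, -0.215], TCP at [0.192, -0.595, 0.405] pointing down, gripper open.
Joint ranges: [-3.01, 3.01], [-0.46, 2.08], [-1.47, 1.51], [0.13, 2.56], [-1, 4.14], [0.04, 2.09], [-2.66, 2.66]. Speed limits (rad/s): [2.57, 2.57, 3.14, 3.14, 3.14, 3.14, 3.14].

INTERFACE

Orientations are given as a unit quaternion [w, x, y, z].
In Python, from rig import manip, vision gives the robot as it stands.
- The arm moves only by the tool step_arm, never from a script. Its arguments are lists of equal length, an entry for each row: "xyz": the shift along the tool's x, y, z normalised to -1 to 1, where 1 is 120 mm, a list of three; "spin": the turn about the tool's z normalised to -1 to 1, where 1 is pi rad; "gripper": the opening, from 0 (shut) to 1 (fully open). A call has 1 to 10 rows; each row is the pose to reach, as a shift and turn from the pose commanded when the call began, along the tool's axes at that moment, turning the shorter way round; what a row does not reach only later rows make up. A row lasts 1/12 s, in which the tool goes at most 41.7 mm and 7.16 degrees, less where a joint would pass 70% of its speed; a pose out of reach is approached as far as the arm can. A call with a number of a shift or a turn outside -1 to 1 is refused whole. A call with a gripper value outside its range is refused whole. The fingers move at their own pace and stop on an object; the grip force is fixed at half the most. Time passes only in rows, so rows that repeat a pose let the fingers close. It gives the time, the measured TCP pose, the force, the opening and the grip force at its end, in the units of the state.
- manip.read_state(): the state, without advancing time (a new reading comes with each control period).
- vision.get_image(name): name is "side" or "top"; returns a dict with "img" (384x512x3 uint8, red, green, blue), "mtx" (3x3 intrinsics, pixels), "origin" and "rotation" of the camera in the world. Camera axes: x right, y down, z forward; pixel columns grow to the right and rows downward; lengths in m; the calibration is good to about 2 mm. A picture is of the moment at which its call begins. There is no depth.
- manip.close_job(): hands the job in; it is judged then, once.
The state is a dict: "time": time; "qpos": joint angles; "qvel": joint speeds; "joint_efforts": joint torques, N m; "eef_pos": TCP position; "ee_rot": TCP orientation; "wrist_force": force on the tool from outside, world axes, zero at the start; "ft_torque": the same for the moment, N m; "finger_gap": finger opening in m; "gripper_force": force on a finger pad.
Only numpy, scipy, OpenCV 4.12 (cv2) and the standard library are available. Lean on these libraries where they do the work, as an engineer would, in place of code of your own. Each camera call takes 0.05 s, during which the arm holds its last target. There are 200 camera calls.

TASK

Stand the green jet fuselage on the bed of the aluminium clamp, tail between the jaws and nose out along the bed, and let go of it. Then turn the red ball knob clockwise until the jaws hold the fuselage with about 12 N of force; above 25 N the thin plastic cracks. Close the jaw only by its knob, leave the other things on the desk alone, and let go of the knob at the end.

Things in the scene. Friction and masses are not known exactly. Their poses are not given: they have to be found in the camera images.
- fuselage: Loose green plastic jet fuselage, no wings, 70 g, 210 mm long, 28 wide, 28 high, flat underneath; canopy 8 mm above its back. Origin: centre of the underside at mid length, where to grip it across. Own y points to the nose, z up. Parallel flat sides from 95 mm behind the origin to 45 mm ahead, then a tapered nose; dark nozzle on the last 10 mm of the tail. Starts upright on the desk.
- fuselage_tail (a point): Rear end of the fuselage, 105 mm behind its origin, 14 mm above its underside.
- clamp: Silver clamp fixed to the desk. Origin: on the desk, in the bed's middle line, level with the jaws; z up, x from the knob side to the far jaw, y along the bed to where the nose goes. Base plate x -115 to 85 mm, y -35 to 35, 12 high; bed x -24 to 36, y -30 to 150, flat top 20 high; housing under the knob x -105 to -45, y -28 to 28, 45 high. Nothing but the knob is over 53 mm high.
- clamp_seat (a point): Point on top of the bed, 20 mm above the desk, 75 mm along the clamp's y, x = 0. With the fuselage's origin here and its y along the clamp's y, its tail lies free between the open jaws. Aim within 10 mm along the bed, 4 mm across.
- jaw: Near jaw, driven by the knob, 40 mm long (clamp y -20 to 20), 22 to 48 mm above the desk. Origin: lower middle of its gripping face, at clamp x = -21 mm when fully open. It slides along the clamp's x and pushes the fuselage over the bed against the far jaw.
- far_jaw (a point): Nominal middle of the face of the far jaw's dark rubber pad (36 x 24 mm), at clamp x = 25 mm. The far jaw was set by hand: the pad's true face lies anywhere from x = 19 to 31 mm, and this point does not follow it. The pad is on springs: 4 N for each mm it is pushed in, solid after 7.5 mm.
- knob (a joint): Turn of the ball knob, rad: 0 = jaw open (start), growing clockwise from above to 2.4; 15 mm of jaw per rad. Dry friction 0.30 N m keeps it where it is left (at rest the wrist torque may show it either way round). Each newton of clamping shifts the torque by 0.015 N m against the turn: compare with readings taken the same way while turning freely. Clamping begins between 0.8 and 1.6 rad.
- knob_center (a point): Centre of the smooth red ball knob, 50 mm in diameter, on an upright spindle at clamp x = -75 mm, 95 mm above the desk; 25 mm free below the ball. Polished, friction on the pads only about 0.4 (+-20%): gripped above its middle the fingers slide off; across its middle from above, 50 to 70 N of grip turns it. A white bar on top shows its turn.
- brush_rest: White ceramic brush rest, 35 x 110 x 24 mm. Leave alone. Origin: centre of its underside.
- jar_red: Paint jar with red cap, 36 mm wide, 45 mm high. Leave alone.
- jar_blue: Paint jar with blue cap, same size. Leave alone.
- jar_yellow: Paint jar with yellow cap, same size. Leave alone.
- brush: Paint brush 170 mm long lying on the desk. Leave alone.
- sanding_block: Cork sanding block 70 x 40 x 25 mm. Leave alone.
Mind the look-alikes: they are no part of the job. Of the things shaped like the fuselage, the green one is meant.

How it is judged:
By the outcome, as a careful person would: the job done as asked, in the order asked, and still so for the second after the job is handed in, with the robot touching nothing.
It also fails if it takes over 72 s, if anything falls off the work surface, if the arm or the gripper's body presses on something with over 40 N, if the wrist force passes 120 N, or if a joint passes its speed limit or range.

## Working session

There is one attempt and no reset: what is moved stays moved. The work goes in short steps, Python scripts to look and compute and a tool call to move; the robot and the scene stay as the last step left them, time stands still between calls to the robot, and variables do not carry over. Pictures are saved under pics/ and viewed, at most 10 in all, crops included, and the job is handed in when it is done.

Besides the shell and the picture viewer there is one more tool, called after "Emit:" by a JSON object that holds its "method" and its "body", one argument or row to a line. step_arm: Moves the arm, as the interface text tells. Its arguments: {"type":"object","properties":{"xyz":{"type":"array","items":{"type":"array","items":{"type":"number"}}},"spin":{"type":"array","items":{"type":"number"}},"gripper":{"type":"array","items":{"type":"number"}}},"required":["xyz","spin","gripper"]}

```bash
mkdir -p pics; ls; python3 - <<'E'
from rig import manip, vision
import cv2,json
s=manip.read_state(); print(s)
for n in("top","side"):
    d=vision.get_image(n); cv2.imwrite(f"pics/{n}0.png",d["img"][:,:,::-1]); print(n,d["mtx"].tolist(),d["origin"],d["rotation"])
E
```

```text
pics
{'time': 0.0, 'qpos': array([ 1.29178942,  0.68997269, -0.19453989,  1.56640505,  0.15728178,
        0.90249566, -0.21510079]), 'qvel': array([-0.00244537, -0.00072752, -0.00100842, -0.00076978,  0.00201584,
       -0.00129464, -0.00115732]), 'joint_efforts': array([ 4.17017964e-05, -5.39602339e+01, -1.26608748e+00, -1.58545142e+01,
        9.25001688e-03,  9.36885132e-03, -2.29928912e-05]), 'eef_pos': array([ 0.19220893, -0.5943389 ,  0.40387519]), 'ee_rot': array([-9.22800760e-04,  9.87785677e-01,  1.55815800e-01, -2.01363659e-04]), 'wrist_force': array([-0.03779639,  0.31057586,  0.29875512]), 'ft_torque': array([ 0.03693694,  0.00808889, -0.01097212]), 'gripper_force': 0.0, 'finger_gap': 0.08533287601950174}
top [[423.33947711860645, 0.0, 261.6229851580837], [0.0, 423.33947711860645, 190.85402934552914], [0.0, 0.0, 1.0]] [0.35994153 0.09747833 1.23680102] [ 0.05371179 -0.6949459   0.71569259 -0.04415165]
side [[395.31683161402134, 0.0, 258.2979299822868], [0.0, 395.31683161402134, 193.7427120089829], [0.0, 0.0, 1.0]] [0.50206492 0.9154342  0.98683791] [ 3.39616544e-04 -1.74968184e-02  9.32107357e-01 -3.61759064e-01]
```

View pics/top0.png

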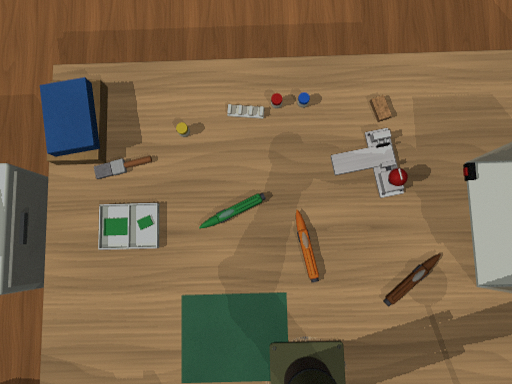

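View pics/side0.png

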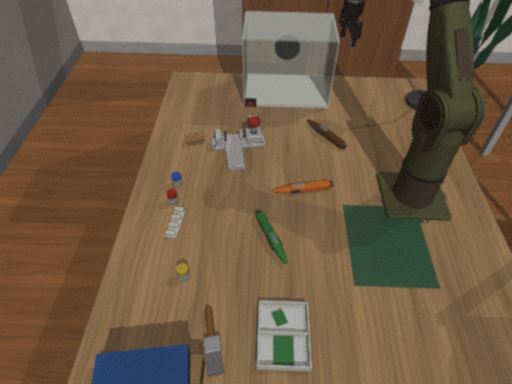

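The top view shows the green fuselage around (233,211) and the clamp around (380,163), with the red knob at (398,177). I'll enlarge both.

```bash
cat > h.py <<'E'
import numpy as np, cv2
from scipy.spatial.transform import Rotation as R
from rig import manip, vision
def rot(q): return R.from_quat(np.array(q)[[1,2,3,0]]) if np.size(q)==4 else R.from_matrix(q)
def ray(d,px):
    v=rot(d["rotation"]).apply(np.linalg.inv(d["mtx"])@[px[0],px[1],1.]); return np.array(d["origin"]),v
def at(d,px,z):
    o,v=ray(d,px); return o+v*(z-o[2])/v[2]
def proj(d,p):
    c=rot(d["rotation"]).inv().apply(np.array(p)-d["origin"]); c=d["mtx"]@c; return c[:2]/c[2]
def crop(d,x,y,w,h,s,name):
    c=cv2.resize(d["img"][y:y+h,x:x+w,::-1],None,fx=s,fy=s,interpolation=cv2.INTER_CUBIC); cv2.imwrite("pics/"+name,c); return c
E
python3 - <<'E'
from h import *
d=vision.get_image("top")
a=crop(d,190,180,90,60,7,"a.png"); b=crop(d,320,120,100,85,7,"b.png")
print(at(d,(233,211),.014),at(d,(398,177),.095))
hsv=cv2.cvtColor(d["img"],cv2.COLOR_RGB2HSV)
m=cv2.inRange(hsv,(45,90,40),(85,255,255)); m[:180]=0;m[240:]=0;m[:,:190]=0;m[:,280:]=0
p=np.argwhere(m)[:,::-1]; W=np.array([at(d,q,.02)[:2] for q in p]); c=W.mean(0); u=np.linalg.svd(W-c)[2][0]; t=(W-c)@u
print(c,u,t.min(),t.max(),len(p))
E
```

```text
[0.47420041 0.19628782 0.014     ] [ 0.54607397 -0.26150056  0.095     ]
[0.47528672 0.19461442] [-0.41661636  0.9090824 ] -0.08736737066636378 0.10949259943285959 542
```

View pics/a.png

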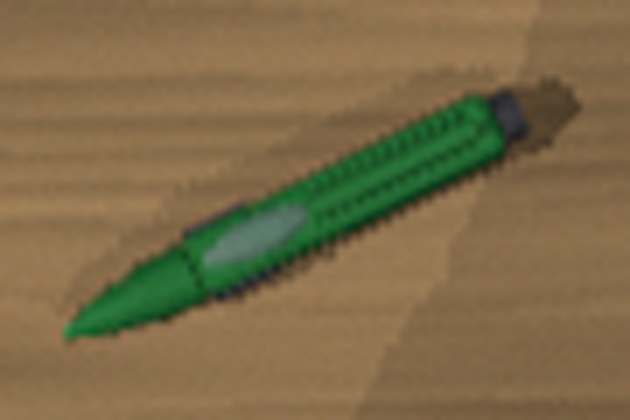

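View pics/b.png

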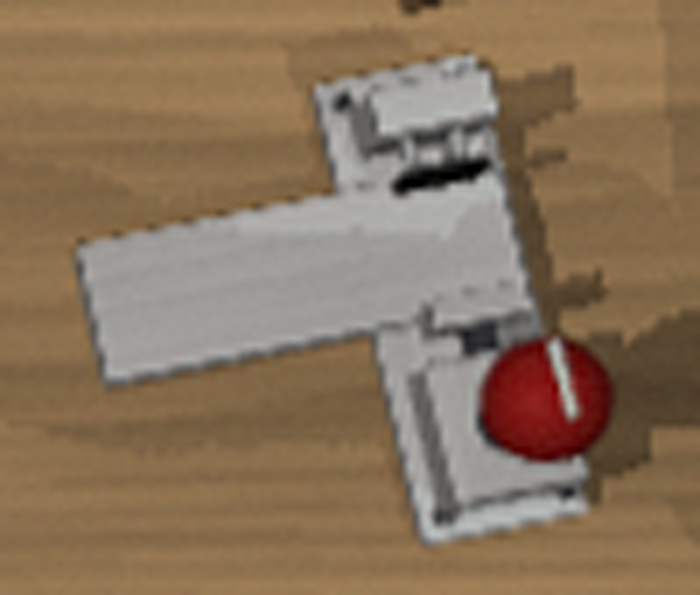

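The crop shows the fuselage's nose tip at about (68,332) and its nozzle end at about (522,116). Bed corners are at (78,243) and (105,383), base corners at (316,87), (425,543) and (587,513), and the ball centre at (547,400). Next I'll fit both poses.

```bash
python3 - <<'E'
from h import *
from scipy.optimize import least_squares
d=vision.get_image("top"); s=vision.get_image("side")
P=lambda u,x,y:((u[0]+.5)/7-.5+x,(u[1]+.5)/7-.5+y)
T=at(d,P((522,116),190,180),.014);N=at(d,P((68,332),190,180),.012)
print("tail",T,"nose",N,np.linalg.norm(T-N)); u=(N-T)[:2];u/=np.linalg.norm(u)
M=(T+N)[:2]/2; print("org",M,T[:2]+.105*u,"yaw y-dir",np.degrees(np.arctan2(u[1],u[0])))
print("side proj tail,nose,org",proj(s,T),proj(s,N))
pts=[((36,150,20),(78,243)),((-24,150,20),(105,383)),((85,35,12),(316,87)),((-115,35,6),(425,543)),((-115,-35,6),(587,513)),((-75,0,95),(547,400))]
A=np.array([p[0] for p in pts])/1000.;B=np.array([P(p[1],320,120) for p in pts])
W=lambda v:np.c_[ (R.from_euler('z',v[2]).apply(A))[:,:2]+v[:2],A[:,2]]
f=lambda v:(np.array([proj(d,w) for w in W(v)])-B).ravel()
r=least_squares(f,[.56,-.2,1.7],loss='soft_l1'); print("clamp",r.x,np.degrees(r.x[2]));print(f(r.x).reshape(-1,2).round(2))
C=lambda p:R.from_euler('z',r.x[2]).apply(np.array(p)/1000.)+[r.x[0],r.x[1],0]
for n,p in dict(seat=(0,75,20),knob=(-75,0,95),far=(25,0,35)).items(): print(n,C(p),proj(s,C(p)),proj(d,C(p)))
a=crop(s,205,105,65,70,8,"c.png");b=crop(s,245,200,50,70,8,"c2.png");b=cv2.resize(b,None,fx=1,fy=1);cv2.imwrite("pics/c.png",np.hstack([a[:560,:390+130],b[:560]])[:, :800])
np.save("clamp.npy",r.x)
E
```

```text
tail [0.51487865 0.10472978 0.014     ] nose [0.43086012 0.29496309 0.012     ] 0.20797073564298557
org [0.47286938 0.19984644] [0.47245752 0.20077897] yaw y-dir 113.82914948953663
side proj tail,nose,org [258.96577396 211.76029745] [286.04879021 263.983065  ]
clamp [ 0.62097956 -0.2478336   0.16926032] 9.697901952332666
[[ 0.02  0.19]
 [ 0.67 -0.04]
 [-0.07 -0.33]
 [-0.34  0.34]
 [-0.05 -0.09]
 [-0.12 -0.06]]
seat [ 0.60834556 -0.17390538  0.02      ] [235.92757097 151.49417539] [358.56064689 161.27589561]
knob [ 0.54705133 -0.2604676   0.095     ] [253.6587474  120.94333433] [397.59321757 176.65781848]
far [ 0.6456223  -0.24362227  0.035     ] [227.22457692 135.83983191] [383.01123904 146.83589337]
```

View pics/c.png

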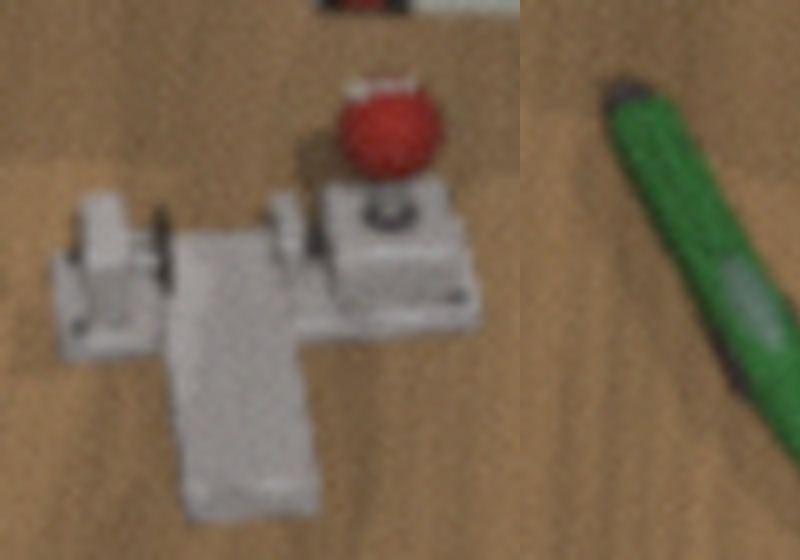

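The side view agrees with the fit: ball at (253.9,121.2) against a predicted (253.7,120.9). Moving toward the fuselage now, staying clear of the booth.

Emit:
{"method": "step_arm", "body": {
  "xyz": [
    [0.32,-1,0],
    [0.32,-1,0],
    [0.32,-1,0],
    [0.32,-1,0]
  ],
  "spin": [0,0,0,0],
  "gripper": [1,1,1,1]
}}

```text
time: 0.58
eef_pos: [0.1908, -0.4589, 0.403]
ee_rot: [-0.008, 0.987, 0.159, -0.002]
wrist_force: [-1.0, 1.3, -0.3]
finger_gap: 0.0856
gripper_force: 0.0
```

Emit:
{"method": "step_arm", "body": {
  "xyz": [
    [1,-1,0],
    [1,-1,0],
    [1,-1,0],
    [1,-1,0],
    [1,-1,0]
  ],
  "spin": [0,0,0,0,0],
  "gripper": [1,1,1,1,1]
}}

```text
time: 1.0
eef_pos: [0.2726, -0.3114, 0.4049]
ee_rot: [-0.002, 0.987, 0.162, 0.001]
wrist_force: [-0.1, 0.3, 0.6]
finger_gap: 0.0854
gripper_force: 0.0
```

Emit:
{"method": "step_arm", "body": {
  "xyz": [
    [1,-0.5,0],
    [1,-0.5,0],
    [1,-0.5,0],
    [1,-0.5,0]
  ],
  "spin": [0,0,0,0],
  "gripper": [1,1,1,1]
}}

```text
time: 1.33
eef_pos: [0.3702, -0.2188, 0.4052]
ee_rot: [-0.0, 0.987, 0.161, 0.003]
wrist_force: [0.2, 0.3, 0.4]
finger_gap: 0.0855
gripper_force: 0.0
```

Emit:
{"method": "step_arm", "body": {
  "xyz": [
    [1,-1,0],
    [1,-1,0],
    [1,-1,0],
    [1,-1,0],
    [1,-1,0]
  ],
  "spin": [0,0,0,0,0],
  "gripper": [1,1,1,1,1]
}}

```text
time: 1.75
eef_pos: [0.4462, -0.0646, 0.4052]
ee_rot: [-0.002, 0.987, 0.162, 0.003]
wrist_force: [1.0, -0.7, 1.1]
finger_gap: 0.0857
gripper_force: 0.0
```

Emit:
{"method": "step_arm", "body": {
  "xyz": [
    [0.6,-1,0],
    [0.6,-1,0],
    [0.6,-1,0],
    [0.6,-1,0],
    [0.6,-1,0]
  ],
  "spin": [0,0,0,0,0],
  "gripper": [1,1,1,1,1]
}}

```text
time: 2.17
eef_pos: [0.4748, 0.0687, 0.4048]
ee_rot: [-0.002, 0.987, 0.16, 0.001]
wrist_force: [0.8, 0.1, 1.0]
finger_gap: 0.0854
gripper_force: 0.0
```

Emit:
{"method": "step_arm", "body": {
  "xyz": [
    [0.32,-1,0],
    [0.32,-1,0],
    [0.32,-1,0],
    [0.32,-1,0],
    [0.32,-1,0],
    [0.32,-1,0],
    [0.32,-1,0],
    [0.32,-1,0],
    [0.32,-1,0],
    [0.32,-1,0]
  ],
  "spin": [-0.39,-0.39,-0.39,-0.39,-0.39,-0.39,-0.39,-0.39,-0.39,-0.39],
  "gripper": [1,1,1,1,1,1,1,1,1,1]
}}

```text
time: 3.0
eef_pos: [0.4739, 0.188, 0.4045]
ee_rot: [0.0, 0.717, 0.697, -0.001]
wrist_force: [0.3, -1.7, -0.7]
finger_gap: 0.0851
gripper_force: 0.0
```

```bash
cat >> h.py <<'E'
def go(x,y,z,yaw=None,half=True):
    "shift in step_arm units to bring the TCP to x,y,z with tool x at world yaw (deg)"
    s=manip.read_state(); r=rot(s["ee_rot"]); e=r.inv().apply(np.array([x,y,z])-s["eef_pos"])/.12
    ax=r.apply([1,0,0]); cy=np.degrees(np.arctan2(ax[1],ax[0]))
    print("t",round(s["time"],2),"pos",s["eef_pos"].round(4),"yaw",cy.round(2),"tilt",r.apply([0,0,1]).round(3),"q",s["qpos"].round(2))
    print("xyz",e.round(3),"spin",None if yaw is None else round(-((yaw-cy+180)%360-180)/180,4), "F",s["wrist_force"].round(1),"T",s["ft_torque"].round(2),"gap",round(s["finger_gap"],4),s["gripper_force"])
E
python3 -c "
from h import *
go(.4727,.2003,.30,113.8)"
```

```text
t 3.0 pos [0.4739 0.188  0.4045] yaw 88.37 tilt [-0.    -0.001 -1.   ] q [-0.17  0.57 -0.47  1.9   0.36  0.76 -0.87]
xyz [ 0.104 -0.013  0.871] spin -0.1413 F [ 0.3 -1.7 -0.7] T [-0.05  0.04 -0.01] gap 0.0851 0.0
```

Emit:
{"method": "step_arm", "body": {
  "xyz": [
    [0.1,-0.01,0.87],
    [0.1,-0.01,0.87],
    [0.1,-0.01,0.87],
    [0.1,-0.01,0.87],
    [0.1,-0.01,0.87],
    [0.1,-0.01,0.87]
  ],
  "spin": [-0.141,-0.141,-0.141,-0.141,-0.141,-0.141],
  "gripper": [1,1,1,1,1,1]
}}

```text
time: 3.5
eef_pos: [0.4732, 0.2006, 0.3001]
ee_rot: [0.0, 0.55, 0.835, -0.0]
wrist_force: [-0.1, -0.1, 0.2]
finger_gap: 0.0854
gripper_force: 0.0
```

```bash
python3 -c "
from h import *
go(.4727,.2003,.177,113.8)
d=vision.get_image('side');crop(d,180,120,150,150,4,'g1.png')"
```

```text
t 3.5 pos [0.4732 0.2006 0.3001] yaw 113.29 tilt [-0.    -0.001 -1.   ] q [-0.21  0.74 -0.47  1.98  0.62  0.56 -0.7 ]
xyz [-1.000e-03 -4.000e-03  1.026e+00] spin -0.0028 F [-0.1 -0.1  0.2] T [ 0.   -0.    0.01] gap 0.0854 0.0
```

View pics/g1.png

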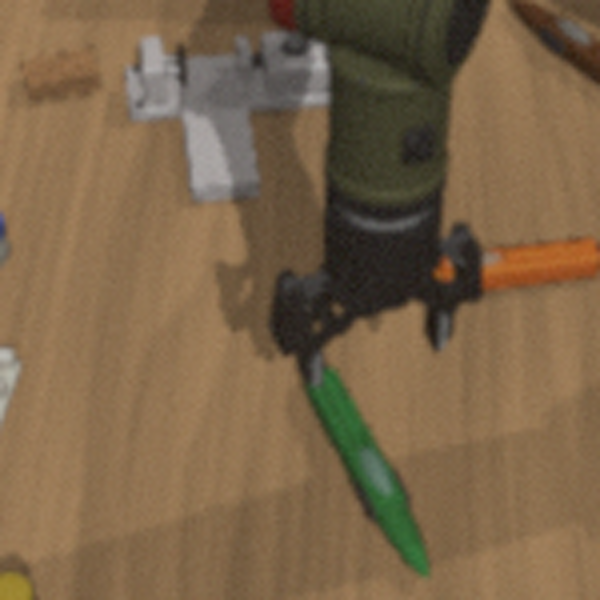

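The gripper is in line above the fuselage in the side view. Descending and gripping.

Emit:
{"method": "step_arm", "body": {
  "xyz": [
    [0,0,0.35],
    [0,0,0.7],
    [0,0,0.9],
    [0,0,1],
    [0,0,1]
  ],
  "spin": [-0.003,-0.003,-0.003,-0.003,-0.003],
  "gripper": [1,1,1,1,1]
}}

```text
time: 3.97
eef_pos: [0.4724, 0.2015, 0.1788]
ee_rot: [-0.0, 0.545, 0.839, -0.001]
wrist_force: [-0.3, 0.9, -0.3]
finger_gap: 0.0851
gripper_force: 0.0
```

Emit:
{"method": "step_arm", "body": {
  "xyz": [
    [0,0,0.03],
    [0,0,0.03],
    [0,0,0.03],
    [0,0,0.03],
    [0,0,0.03],
    [0,0,0.03],
    [0,0,0.03],
    [0,0,0.03],
    [0,0,0.03],
    [0,0,0.03]
  ],
  "spin": [0,0,0,0,0,0,0,0,0,0],
  "gripper": [1,0.5,0.5,0.3,0.3,0,0,0,0,0]
}}

```text
time: 4.8
eef_pos: [0.4729, 0.202, 0.1776]
ee_rot: [0.001, 0.544, 0.839, 0.001]
wrist_force: [0.7, 0.5, 5.7]
finger_gap: 0.0271
gripper_force: 60.5
```

```bash
python3 -c "
from h import *
go(.4727,.2003,.277)"
```

```text
t 4.8 pos [0.4729 0.202  0.1776] yaw 114.04 tilt [ 0.002  0.001 -1.   ] q [-0.36  0.95 -0.23  2.03  0.81  0.25 -0.87]
xyz [-0.012 -0.006 -0.828] spin None F [0.7 0.5 5.7] T [-0.12  0.08 -0.01] gap 0.0271 60.46091437339783
```

Emit:
{"method": "step_arm", "body": {
  "xyz": [
    [0,0,-0.1],
    [0,0,-0.3],
    [0,0,-0.6],
    [0,0,-0.9],
    [0,0,-1],
    [0,0,-1]
  ],
  "spin": [0,0,0,0,0,0],
  "gripper": [0,0,0,0,0,0]
}}

```text
time: 5.3
eef_pos: [0.4734, 0.2022, 0.3]
ee_rot: [0.001, 0.545, 0.839, 0.003]
wrist_force: [1.1, -0.4, -1.2]
finger_gap: 0.027
gripper_force: 59.5
```

Emit:
{"method": "step_arm", "body": {
  "xyz": [
    [-0.15,-0.01,0],
    [-0.4,-0.03,0],
    [-0.7,-0.05,0],
    [-1,-0.08,0]
  ],
  "spin": [0,0,0,0],
  "gripper": [0,0,0,0]
}}

```text
time: 5.63
eef_pos: [0.5126, 0.0875, 0.2958]
ee_rot: [-0.0, 0.543, 0.839, -0.0]
wrist_force: [0.5, -0.5, -1.1]
finger_gap: 0.027
gripper_force: 59.5
```

Emit:
{"method": "step_arm", "body": {
  "xyz": [
    [-0.3,-0.02,0],
    [-0.6,-0.05,0],
    [-0.9,-0.07,0],
    [-1,-0.08,0]
  ],
  "spin": [0,0,0,0],
  "gripper": [0,0,0,0]
}}

```text
time: 5.97
eef_pos: [0.5535, -0.0323, 0.295]
ee_rot: [0.001, 0.548, 0.836, -0.003]
wrist_force: [0.6, -0.9, -1.4]
finger_gap: 0.0271
gripper_force: 59.5
```

Emit:
{"method": "step_arm", "body": {
  "xyz": [
    [-0.3,-0.02,0],
    [-0.6,-0.05,0],
    [-0.8,-0.07,0],
    [-0.9,-0.08,0],
    [-1,-0.08,0],
    [-1,-0.08,0]
  ],
  "spin": [0.02,0.04,0.06,0.08,0.08,0.08],
  "gripper": [0,0,0,0,0,0]
}}

```text
time: 6.47
eef_pos: [0.5931, -0.1411, 0.2956]
ee_rot: [0.0, 0.646, 0.763, -0.001]
wrist_force: [0.3, -0.6, -2.2]
finger_gap: 0.0266
gripper_force: 59.5
```

```bash
python3 -c "
from h import *
go(.6081,-.1724,.225,99.7)"
```

```text
t 6.47 pos [ 0.5931 -0.1411  0.2956] yaw 99.54 tilt [-0.001 -0.002 -1.   ] q [ 0.44  0.85 -0.52  1.7   0.58  0.75 -0.2 ]
xyz [-0.277  0.08   0.589] spin -0.0009 F [ 0.3 -0.6 -2.2] T [-0.02  0.01  0.03] gap 0.0266 59.48995113372803
```

Emit:
{"method": "step_arm", "body": {
  "xyz": [
    [-0.277,0.08,0],
    [-0.277,0.08,0],
    [-0.277,0.08,0.2],
    [-0.277,0.08,0.5],
    [-0.277,0.08,0.5],
    [-0.277,0.08,0.5]
  ],
  "spin": [-0.001,-0.001,-0.001,-0.001,-0.001,-0.001],
  "gripper": [0,0,0,0,0,0]
}}

```text
time: 6.97
eef_pos: [0.6068, -0.1681, 0.2351]
ee_rot: [-0.003, 0.643, 0.766, -0.001]
wrist_force: [0.2, -0.4, -0.9]
finger_gap: 0.0271
gripper_force: 59.4
```

```bash
python3 -c "
from h import *
go(.6081,-.1724,.199,99.7)
s=vision.get_image('side');d=vision.get_image('top')
a=crop(s,200,95,80,100,5,'_a.png');b=crop(d,320,110,80,100,5,'_b.png');cv2.imwrite('pics/p1.png',np.hstack([a,b]))
e=manip.read_state()['eef_pos']; v=np.load('clamp.npy')
yd=np.array([-np.sin(v[2]),np.cos(v[2]),0])
o=e-[0,0,.1776]-.0016*yd
print('tail pred',proj(s,o-.105*yd+[0,0,.014]),proj(d,o-.105*yd+[0,0,.014]),'nose',proj(s,o+.105*yd+[0,0,.012]),proj(d,o+.105*yd+[0,0,.012]))"
```

```text
t 6.97 pos [ 0.6068 -0.1681  0.2351] yaw 100.02 tilt [-0.005  0.002 -1.   ] q [ 0.46  0.96 -0.48  1.65  0.63  0.7  -0.18]
xyz [-0.038  0.006  0.301] spin 0.0018 F [ 0.2 -0.4 -0.9] T [-0.01 -0.06 -0.05] gap 0.0271 59.42694962024689
tail pred [232.53105981 122.61216348] [398.01816143 149.76774984] nose [238.28805164 161.07884421] [324.42704605 164.61458397]
```

View pics/p1.png

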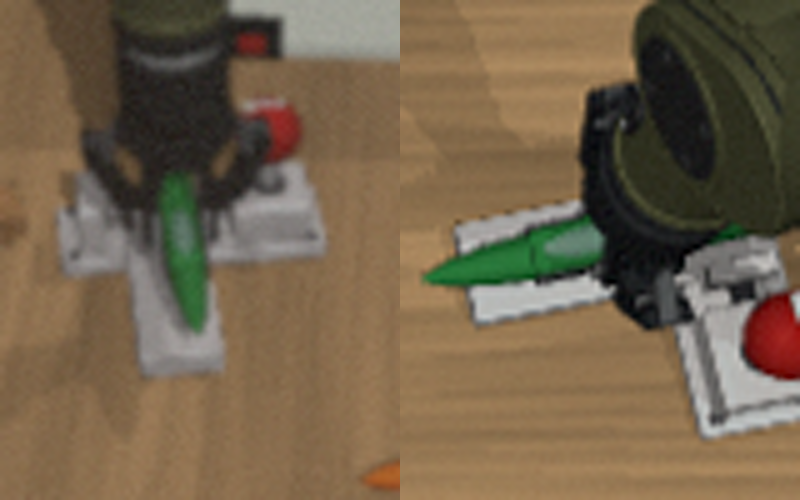

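The nose tip sits at side px (239.4,161.4) and top px (325,166), about 2–3 mm toward the knob from prediction. I'll shift it a little toward the far jaw, lower it and release.

Emit:
{"method": "step_arm", "body": {
  "xyz": [
    [-0.04,0.02,0],
    [-0.04,0.02,0.1],
    [-0.04,0.02,0.2],
    [-0.04,0.02,0.27],
    [-0.04,0.02,0.3],
    [-0.04,0.02,0.305],
    [-0.04,0.02,0.305]
  ],
  "spin": [0.002,0.002,0.002,0.002,0.002,0.002,0.002],
  "gripper": [0,0,0,0,0,0,0]
}}

```text
time: 7.65
eef_pos: [0.611, -0.1739, 0.1995]
ee_rot: [-0.0, 0.646, 0.763, -0.0]
wrist_force: [-0.7, 0.5, -1.0]
finger_gap: 0.0271
gripper_force: 59.4
```

```bash
python3 -c "
from h import *
go(.6081,-.1724,.1976,99.7)"
```

```text
t 7.65 pos [ 0.611  -0.1739  0.1995] yaw 99.48 tilt [-0.001  0.    -1.   ] q [ 0.45  1.01 -0.45  1.65  0.66  0.64 -0.2 ]
xyz [ 0.017 -0.021  0.016] spin -0.0012 F [-0.7  0.5 -1. ] T [0.   0.01 0.05] gap 0.0271 59.437140226364136
```

Emit:
{"method": "step_arm", "body": {
  "xyz": [
    [0,0,0.01],
    [0,0,0.018],
    [0,0,0.018]
  ],
  "spin": [0,0,0],
  "gripper": [0,0,0]
}}

```text
time: 7.9
eef_pos: [0.6112, -0.1741, 0.1981]
ee_rot: [0.0, 0.646, 0.763, 0.0]
wrist_force: [-0.2, -0.3, -0.9]
finger_gap: 0.0265
gripper_force: 59.4
```

Emit:
{"method": "step_arm", "body": {
  "xyz": [
    [0,0,0],
    [0,0,0],
    [0,0,0],
    [0,0,0],
    [0,0,-0.1],
    [0,0,-0.3],
    [0,0,-0.6],
    [0,0,-0.9],
    [0,0,-1],
    [0,0,-1]
  ],
  "spin": [0,0,0,0,0,0,0,0,0,0],
  "gripper": [0.45,0.5,0.7,0.8,0.9,0.9,1,1,1,1]
}}

```text
time: 8.73
eef_pos: [0.6126, -0.1739, 0.323]
ee_rot: [0.004, 0.646, 0.763, 0.002]
wrist_force: [0.3, -0.2, 0.3]
finger_gap: 0.0854
gripper_force: 0.0
```

```bash
python3 -c "
from h import *
go(.547,-.2605,.32,99.7)"
```

```text
t 8.73 pos [ 0.6126 -0.1739  0.323 ] yaw 99.45 tilt [ 0.009 -0.001 -1.   ] q [ 0.5   0.85 -0.55  1.59  0.55  0.85 -0.11]
xyz [-0.622 -0.658  0.021] spin -0.0014 F [ 0.3 -0.2  0.3] T [-0.    0.02 -0.04] gap 0.0854 0.0
```

Emit:
{"method": "step_arm", "body": {
  "xyz": [
    [-0.62,-0.65,0],
    [-0.62,-0.65,0],
    [-0.62,-0.65,0],
    [-0.62,-0.65,0],
    [-0.62,-0.65,0],
    [-0.62,-0.65,0]
  ],
  "spin": [0,0,0,0,0,0],
  "gripper": [1,1,1,1,1,1]
}}

```text
time: 9.23
eef_pos: [0.5466, -0.2596, 0.3176]
ee_rot: [-0.0, 0.646, 0.763, 0.001]
wrist_force: [0.5, 0.4, -0.9]
finger_gap: 0.0854
gripper_force: 0.0
```

```bash
python3 -c "
from h import *
go(.5485,-.2602,.245,99.7)
s=vision.get_image('side');d=vision.get_image('top')
a=crop(s,200,95,80,100,5,'_a.png');b=crop(d,320,110,80,100,5,'_b.png');cv2.imwrite('pics/p2.png',np.hstack([a,b]))"
```

```text
t 9.23 pos [ 0.5466 -0.2596  0.3176] yaw 99.5 tilt [ 0.     0.001 -1.   ] q [ 0.68  0.82 -0.56  1.7   0.58  0.79  0.01]
xyz [-0.009  0.015  0.605] spin -0.0011 F [ 0.5  0.4 -0.9] T [ 0.09  0.02 -0.02] gap 0.0854 0.0
```

View pics/p2.png

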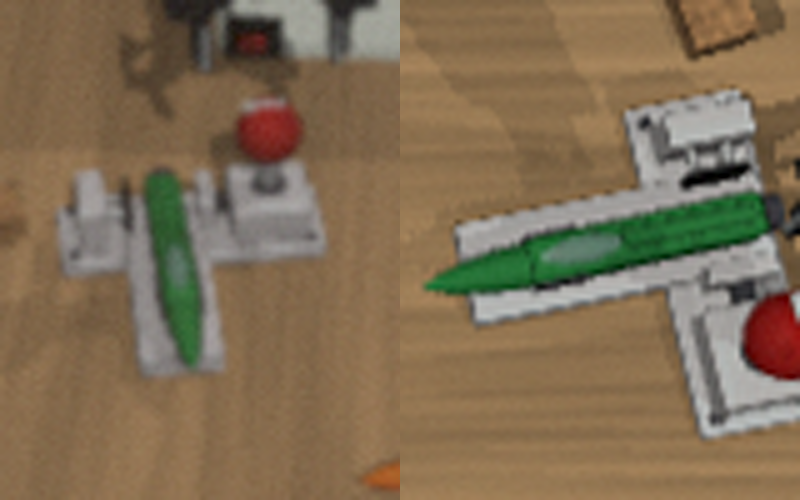

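The fuselage lies on the bed, parallel to it and with its tail free between the jaws. Top px put the nose at (325,167) and the tail at (396.5,152.5). Next I'll check the numbers and lower onto the knob.

```bash
python3 -c "
from h import *
d=vision.get_image('top');v=np.load('clamp.npy')
for p,z in(((325,167.4),.032),((396.5,152.5),.034)):
    w=at(d,p,z)-[v[0],v[1],0]; print(R.from_euler('z',-v[2]).apply(w)*1000)"
```

```text
[ -0.26012825 176.83223605  32.        ]
[  1.10211338 -34.41853039  34.        ]
```

Emit:
{"method": "step_arm", "body": {
  "xyz": [
    [-0.01,0.015,0.2],
    [-0.01,0.015,0.4],
    [-0.01,0.015,0.55],
    [-0.01,0.015,0.605],
    [-0.01,0.015,0.605],
    [-0.01,0.015,0.605]
  ],
  "spin": [0,0,0,0,0,0],
  "gripper": [1,1,1,1,1,1]
}}

```text
time: 9.88
eef_pos: [0.5491, -0.2605, 0.2457]
ee_rot: [0.0, 0.646, 0.763, 0.0]
wrist_force: [0.9, 0.2, 0.4]
finger_gap: 0.0854
gripper_force: 0.0
```

Emit:
{"method": "step_arm", "body": {
  "xyz": [
    [0,0,0],
    [0,0,0],
    [0,0,0],
    [0,0,0],
    [0,0,0],
    [0,0,0]
  ],
  "spin": [0,0,0,0,0,0],
  "gripper": [0.7,0.65,0.6,0.5,0.3,0.2]
}}

```text
time: 10.38
eef_pos: [0.5478, -0.2615, 0.2466]
ee_rot: [0.0, 0.647, 0.763, -0.001]
wrist_force: [-3.8, -0.5, 7.2]
finger_gap: 0.0478
gripper_force: 60.3
```

```bash
python3 -c "
from h import *
go(.5485,-.2602,.245,99.7)
s=vision.get_image('side');d=vision.get_image('top')
a=crop(s,220,75,66,66,9,'k1.png')"
```

```text
t 10.38 pos [ 0.5478 -0.2615  0.2466] yaw 99.44 tilt [-0.001 -0.001 -1.   ] q [ 0.64  0.92 -0.49  1.73  0.66  0.67 -0.05]
xyz [0.01  0.008 0.014] spin -0.0015 F [-3.8 -0.5  7.2] T [0.09 0.67 0.07] gap 0.0478 60.31338572502136
```

View pics/k1.png

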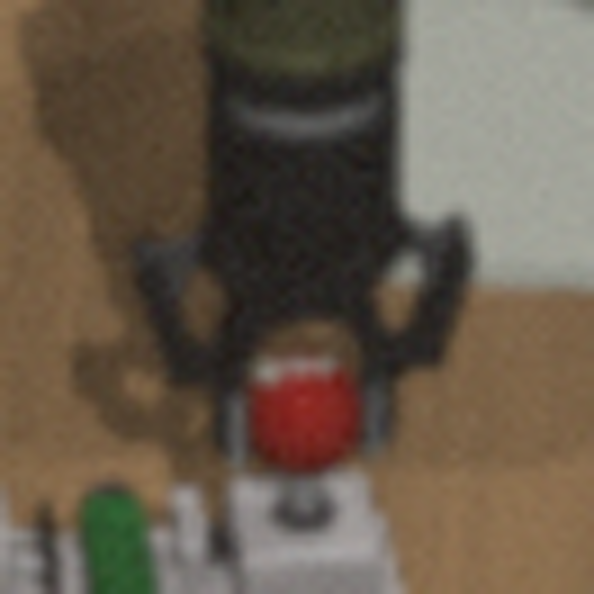

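The pads straddle the ball's middle. Turning clockwise, with readings taken in motion.

Emit:
{"method": "step_arm", "body": {
  "xyz": [
    [0,0,0],
    [0,0,0],
    [0,0,0],
    [0,0,0],
    [0,0,0],
    [0,0,0]
  ],
  "spin": [0.01,0.02,0.03,0.04,0.05,0.06],
  "gripper": [0.2,0.2,0.2,0.2,0.2,0.2]
}}

```text
time: 10.98
eef_pos: [0.5476, -0.2615, 0.2466]
ee_rot: [0.0, 0.716, 0.698, -0.001]
wrist_force: [-5.2, 0.1, 7.6]
finger_gap: 0.0477
gripper_force: 60.3
```

```bash
python3 -c "
from h import *
go(.5485,-.2602,.245,99.7)"
```

```text
t 10.98 pos [ 0.5476 -0.2615  0.2466] yaw 88.61 tilt [-0.001 -0.002 -1.   ] q [ 0.61  0.91 -0.44  1.73  0.6   0.64 -0.2 ]
xyz [0.011 0.007 0.014] spin -0.0616 F [-5.2  0.1  7.6] T [-0.02  0.71  0.36] gap 0.0477 60.34207284450531
```

Emit:
{"method": "step_arm", "body": {
  "xyz": [
    [0,0,0],
    [0,0,0],
    [0,0,0],
    [0,0,0],
    [0,0,0],
    [0,0,0]
  ],
  "spin": [0.01,0.02,0.03,0.04,0.05,0.06],
  "gripper": [0.2,0.2,0.2,0.2,0.2,0.2]
}}

```text
time: 11.48
eef_pos: [0.5475, -0.2615, 0.2466]
ee_rot: [0.0, 0.778, 0.628, -0.001]
wrist_force: [-4.6, 0.4, 8.0]
finger_gap: 0.0477
gripper_force: 60.3
```

```bash
python3 -c "
from h import *
go(.5485,-.2602,.245,99.7)"
```

```text
t 11.48 pos [ 0.5475 -0.2615  0.2466] yaw 77.82 tilt [-0.002 -0.001 -1.   ] q [ 0.59  0.9  -0.39  1.73  0.55  0.62 -0.34]
xyz [0.012 0.006 0.013] spin -0.1216 F [-4.6  0.4  8. ] T [-0.03  0.78  0.31] gap 0.0477 60.31634509563446
```

Emit:
{"method": "step_arm", "body": {
  "xyz": [
    [0,0,0],
    [0,0,0],
    [0,0,0],
    [0,0,0],
    [0,0,0],
    [0,0,0]
  ],
  "spin": [0.01,0.02,0.03,0.04,0.05,0.06],
  "gripper": [0.2,0.2,0.2,0.2,0.2,0.2]
}}

```text
time: 11.98
eef_pos: [0.5474, -0.2614, 0.2466]
ee_rot: [-0.0, 0.834, 0.552, -0.001]
wrist_force: [-5.1, 1.0, 8.1]
finger_gap: 0.0475
gripper_force: 60.3
```

```bash
python3 -c "
from h import *
go(.5485,-.2602,.245,99.7)"
```

```text
t 11.98 pos [ 0.5474 -0.2614  0.2466] yaw 67.01 tilt [-0.002 -0.001 -1.   ] q [ 0.56  0.9  -0.34  1.73  0.49  0.6  -0.47]
xyz [0.013 0.004 0.014] spin -0.1816 F [-5.1  1.   8.1] T [0.07 0.8  0.33] gap 0.0475 60.30608117580414
```

Emit:
{"method": "step_arm", "body": {
  "xyz": [
    [0,0,0],
    [0,0,0],
    [0,0,0],
    [0,0,0],
    [0,0,0],
    [0,0,0]
  ],
  "spin": [0.01,0.02,0.03,0.04,0.05,0.06],
  "gripper": [0.2,0.2,0.2,0.2,0.2,0.2]
}}

```text
time: 12.48
eef_pos: [0.5473, -0.2614, 0.2466]
ee_rot: [-0.0, 0.882, 0.471, -0.001]
wrist_force: [-5.7, 0.3, 8.5]
finger_gap: 0.048
gripper_force: 60.3
```

```bash
cat > r.py <<'E'
from h import *
s=manip.read_state();ax=rot(s["ee_rot"]).apply([1,0,0]);print(round(s["time"],2),"turn",np.radians(99.44-np.degrees(np.arctan2(ax[1],ax[0]))).round(3),"Tz",s["ft_torque"][2].round(3),"F",s["wrist_force"].round(1))
E
python3 r.py
```

```text
12.48 turn 0.754 Tz 0.302 F [-5.7  0.3  8.5]
```

Emit:
{"method": "step_arm", "body": {
  "xyz": [
    [0,0,0],
    [0,0,0],
    [0,0,0]
  ],
  "spin": [0.01,0.02,0.03],
  "gripper": [0.2,0.2,0.2]
}}

```text
time: 12.73
eef_pos: [0.5472, -0.2614, 0.2466]
ee_rot: [-0.0, 0.903, 0.429, -0.001]
wrist_force: [-4.9, 0.7, 8.5]
finger_gap: 0.0476
gripper_force: 60.3
```

```bash
python3 r.py
```

```text
12.73 turn 0.849 Tz 0.332 F [-4.9  0.7  8.5]
```

Emit:
{"method": "step_arm", "body": {
  "xyz": [
    [0,0,0],
    [0,0,0],
    [0,0,0]
  ],
  "spin": [0.01,0.02,0.03],
  "gripper": [0.2,0.2,0.2]
}}

```text
time: 12.98
eef_pos: [0.5472, -0.2613, 0.2466]
ee_rot: [-0.0, 0.922, 0.386, -0.001]
wrist_force: [-5.6, -0.0, 8.8]
finger_gap: 0.0478
gripper_force: 60.3
```

```bash
python3 r.py
```

```text
12.98 turn 0.943 Tz 0.322 F [-5.6 -0.   8.8]
```

Emit:
{"method": "step_arm", "body": {
  "xyz": [
    [0,0,0],
    [0,0,0],
    [0,0,0]
  ],
  "spin": [0.01,0.02,0.03],
  "gripper": [0.2,0.2,0.2]
}}

```text
time: 13.23
eef_pos: [0.5471, -0.2613, 0.2466]
ee_rot: [-0.0, 0.94, 0.342, -0.001]
wrist_force: [-4.5, 1.1, 9.6]
finger_gap: 0.048
gripper_force: 60.2
```

```bash
python3 r.py
```

```text
13.23 turn 1.037 Tz 0.293 F [-4.5  1.1  9.6]
```

Emit:
{"method": "step_arm", "body": {
  "xyz": [
    [0,0,0],
    [0,0,0]
  ],
  "spin": [0.01,0.02],
  "gripper": [0.2,0.2]
}}

```text
time: 13.4
eef_pos: [0.5471, -0.2613, 0.2466]
ee_rot: [-0.0, 0.95, 0.313, -0.002]
wrist_force: [-5.5, 1.0, 9.6]
finger_gap: 0.0479
gripper_force: 60.2
```

```bash
python3 r.py
```

```text
13.4 turn 1.1 Tz 0.315 F [-5.5  1.   9.6]
```

Emit:
{"method": "step_arm", "body": {
  "xyz": [
    [0,0,0],
    [0,0,0]
  ],
  "spin": [0.01,0.02],
  "gripper": [0.2,0.2]
}}

```text
time: 13.57
eef_pos: [0.5471, -0.2612, 0.2466]
ee_rot: [-0.0, 0.959, 0.283, -0.002]
wrist_force: [-5.9, 0.2, 9.3]
finger_gap: 0.0477
gripper_force: 60.3
```

```bash
python3 r.py
```

```text
13.57 turn 1.163 Tz 0.295 F [-5.9  0.2  9.3]
```

Emit:
{"method": "step_arm", "body": {
  "xyz": [
    [0,0,0],
    [0,0,0]
  ],
  "spin": [0.01,0.02],
  "gripper": [0.2,0.2]
}}

```text
time: 13.73
eef_pos: [0.547, -0.2612, 0.2466]
ee_rot: [-0.0, 0.968, 0.252, -0.002]
wrist_force: [-5.3, 1.1, 9.0]
finger_gap: 0.0478
gripper_force: 60.3
```

```bash
python3 r.py
```

```text
13.73 turn 1.225 Tz 0.296 F [-5.3  1.1  9. ]
```

Emit:
{"method": "step_arm", "body": {
  "xyz": [
    [0,0,0],
    [0,0,0]
  ],
  "spin": [0.01,0.02],
  "gripper": [0.2,0.2]
}}

```text
time: 13.9
eef_pos: [0.547, -0.2612, 0.2466]
ee_rot: [-0.0, 0.975, 0.222, -0.002]
wrist_force: [-6.4, 1.2, 9.6]
finger_gap: 0.0475
gripper_force: 60.4
```

```bash
python3 r.py
```

```text
13.9 turn 1.288 Tz 0.329 F [-6.4  1.2  9.6]
```

Emit:
{"method": "step_arm", "body": {
  "xyz": [
    [0,0,0],
    [0,0,0]
  ],
  "spin": [0.01,0.02],
  "gripper": [0.2,0.2]
}}

```text
time: 14.07
eef_pos: [0.547, -0.2611, 0.2466]
ee_rot: [-0.0, 0.982, 0.191, -0.002]
wrist_force: [-5.9, 1.2, 10.8]
finger_gap: 0.0479
gripper_force: 60.4
```

```bash
python3 r.py
```

```text
14.07 turn 1.351 Tz 0.368 F [-5.9  1.2 10.8]
```

Emit:
{"method": "step_arm", "body": {
  "xyz": [
    [0,0,0],
    [0,0,0]
  ],
  "spin": [0.01,0.02],
  "gripper": [0.2,0.2]
}}

```text
time: 14.23
eef_pos: [0.547, -0.2611, 0.2466]
ee_rot: [-0.0, 0.987, 0.16, -0.002]
wrist_force: [-6.0, 1.4, 9.2]
finger_gap: 0.0478
gripper_force: 60.4
```

```bash
python3 r.py
```

```text
14.23 turn 1.414 Tz 0.351 F [-6.   1.4  9.2]
```

Emit:
{"method": "step_arm", "body": {
  "xyz": [
    [0,0,0]
  ],
  "spin": [0.01],
  "gripper": [0.2]
}}

```text
time: 14.32
eef_pos: [0.547, -0.2611, 0.2466]
ee_rot: [-0.0, 0.989, 0.145, -0.002]
wrist_force: [-5.6, 0.6, 9.5]
finger_gap: 0.0476
gripper_force: 60.4
```

```bash
python3 r.py
```

```text
14.32 turn 1.445 Tz 0.322 F [-5.6  0.6  9.5]
```

Emit:
{"method": "step_arm", "body": {
  "xyz": [
    [0,0,0]
  ],
  "spin": [0.01],
  "gripper": [0.2]
}}

```text
time: 14.4
eef_pos: [0.547, -0.261, 0.2466]
ee_rot: [-0.0, 0.992, 0.129, -0.002]
wrist_force: [-6.8, 1.6, 9.4]
finger_gap: 0.0478
gripper_force: 60.5
```

```bash
python3 r.py
```

```text
14.4 turn 1.477 Tz 0.359 F [-6.8  1.6  9.4]
```

Emit:
{"method": "step_arm", "body": {
  "xyz": [
    [0,0,0]
  ],
  "spin": [0.01],
  "gripper": [0.2]
}}

```text
time: 14.48
eef_pos: [0.547, -0.261, 0.2466]
ee_rot: [-0.0, 0.994, 0.114, -0.002]
wrist_force: [-5.6, 0.6, 9.8]
finger_gap: 0.0477
gripper_force: 60.5
```

```bash
python3 r.py
```

```text
14.48 turn 1.508 Tz 0.313 F [-5.6  0.6  9.8]
```

Emit:
{"method": "step_arm", "body": {
  "xyz": [
    [0,0,0]
  ],
  "spin": [0.01],
  "gripper": [0.2]
}}

```text
time: 14.57
eef_pos: [0.547, -0.261, 0.2466]
ee_rot: [-0.0, 0.995, 0.098, -0.002]
wrist_force: [-6.0, 0.8, 10.4]
finger_gap: 0.0478
gripper_force: 60.5
```

```bash
python3 r.py
```

```text
14.57 turn 1.539 Tz 0.365 F [-6.   0.8 10.4]
```

Emit:
{"method": "step_arm", "body": {
  "xyz": [
    [0,0,0]
  ],
  "spin": [0.01],
  "gripper": [0.2]
}}

```text
time: 14.65
eef_pos: [0.5469, -0.261, 0.2466]
ee_rot: [-0.0, 0.997, 0.082, -0.002]
wrist_force: [-5.8, 2.0, 8.9]
finger_gap: 0.0478
gripper_force: 60.5
```

```bash
python3 r.py
```

```text
14.65 turn 1.571 Tz 0.449 F [-5.8  2.   8.9]
```

Emit:
{"method": "step_arm", "body": {
  "xyz": [
    [0,0,0]
  ],
  "spin": [0.01],
  "gripper": [0.2]
}}

```text
time: 14.73
eef_pos: [0.547, -0.261, 0.2466]
ee_rot: [-0.0, 0.998, 0.067, -0.002]
wrist_force: [-6.2, 1.4, 10.5]
finger_gap: 0.0478
gripper_force: 60.5
```

```bash
python3 r.py
```

```text
14.73 turn 1.602 Tz 0.409 F [-6.2  1.4 10.5]
```

Emit:
{"method": "step_arm", "body": {
  "xyz": [
    [0,0,0]
  ],
  "spin": [0.01],
  "gripper": [0.2]
}}

```text
time: 14.82
eef_pos: [0.547, -0.2609, 0.2466]
ee_rot: [-0.0, 0.999, 0.051, -0.002]
wrist_force: [-5.8, 1.6, 10.3]
finger_gap: 0.0477
gripper_force: 60.5
```

```bash
python3 r.py
```

```text
14.82 turn 1.633 Tz 0.479 F [-5.8  1.6 10.3]
```

Emit:
{"method": "step_arm", "body": {
  "xyz": [
    [0,0,0]
  ],
  "spin": [0.01],
  "gripper": [0.2]
}}

```text
time: 14.9
eef_pos: [0.5469, -0.2609, 0.2466]
ee_rot: [-0.0, 0.999, 0.036, -0.002]
wrist_force: [-6.5, 2.3, 10.4]
finger_gap: 0.0476
gripper_force: 60.5
```

```bash
python3 r.py; python3 -c "
import numpy as np
from scipy.optimize import curve_fit
d=np.array([[.566,.33],[.377,.31],[.754,.302],[.849,.332],[.943,.322],[1.037,.293],[1.1,.315],[1.163,.295],[1.225,.296],[1.288,.329],[1.351,.368],[1.414,.351],[1.445,.322],[1.477,.359],[1.508,.313],[1.539,.365],[1.571,.449],[1.602,.409],[1.633,.479]])
print(curve_fit(lambda x,b,c:b+.9*np.maximum(0,x-c),d[:,0],d[:,1],[.32,1.47]))"
```

```text
14.9 turn 1.664 Tz 0.467 F [-6.5  2.3 10.4]
(array([0.32038462, 1.47135328]), array([[5.21311780e-05, 5.79235309e-05],
       [5.79235309e-05, 2.03805015e-04]]))
```

Emit:
{"method": "step_arm", "body": {
  "xyz": [
    [0,0,0]
  ],
  "spin": [0.006],
  "gripper": [0.2]
}}

```text
time: 14.98
eef_pos: [0.547, -0.2609, 0.2466]
ee_rot: [-0.0, 1.0, 0.026, -0.002]
wrist_force: [-5.4, 2.0, 9.9]
finger_gap: 0.0476
gripper_force: 60.5
```

```bash
python3 r.py
```

```text
14.98 turn 1.683 Tz 0.514 F [-5.4  2.   9.9]
```

Emit:
{"method": "step_arm", "body": {
  "xyz": [
    [0,0,0],
    [0,0,0],
    [0,0,0],
    [0,0,0],
    [0,0,0],
    [0,0,0]
  ],
  "spin": [0,0,0,0,0,0],
  "gripper": [0.65,0.7,0.8,1,1,1]
}}

```text
time: 15.48
eef_pos: [0.5485, -0.2612, 0.2453]
ee_rot: [-0.0, 1.0, 0.026, 0.0]
wrist_force: [0.2, -0.9, 1.4]
finger_gap: 0.0852
gripper_force: 0.0
```

Emit:
{"method": "step_arm", "body": {
  "xyz": [
    [0,0,-0.2],
    [0,0,-0.5],
    [0,0,-0.8],
    [0,0,-1],
    [0,0,-1],
    [0,0,-1]
  ],
  "spin": [0,0,0,0,0,0],
  "gripper": [1,1,1,1,1,1]
}}

```text
time: 15.98
eef_pos: [0.5488, -0.2613, 0.3668]
ee_rot: [0.001, 1.0, 0.026, 0.002]
wrist_force: [-0.3, -0.3, -0.9]
finger_gap: 0.0857
gripper_force: 0.0
```

```bash
python3 r.py; python3 -c "
from h import *
s=vision.get_image('side');d=vision.get_image('top')
a=crop(s,200,95,80,100,5,'_a.png');b=crop(d,320,110,80,100,5,'_b.png');cv2.imwrite('pics/p3.png',np.hstack([a,b]))"
```

```text
15.98 turn 1.684 Tz 0.016 F [-0.3 -0.3 -0.9]
```

View pics/p3.png

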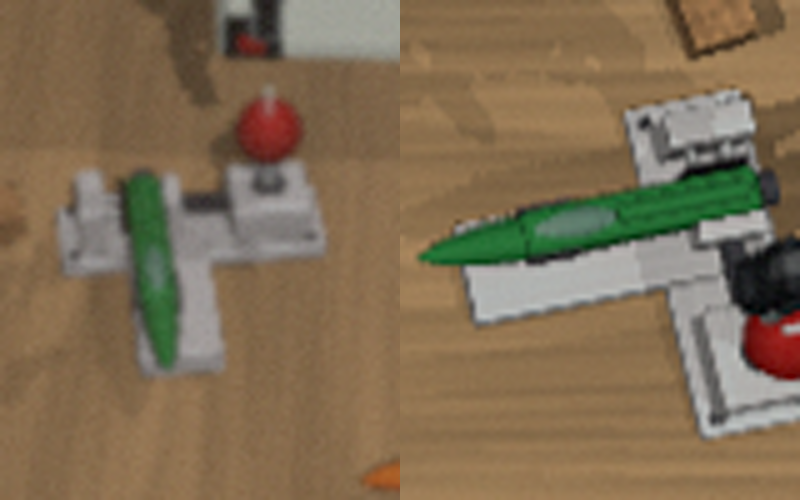

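The picture shows the fuselage held square between the jaw and the pad, the knob bar turned about 95°, and the gripper clear. Handing in.

```bash
python3 -c "
from rig import manip
print(manip.close_job())"
```

```text
the job is handed in; nothing more can be done
None
```

The job is handed in: the fuselage stands on the bed with its tail between the jaws, held at about 12 N (estimated from wrist torque and knob angle), with the knob released and the gripper clear at about 16 s; the hand-in returned no verdict.

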